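Complete the parts caddy and hold it up to the repairer

TASK

Two parts of the upturned espresso machine still lie on the bench, a round rubber foot and a long hexagonal spacer: put each into the compartment of the parts caddy where its twin already lies. Then take the caddy by its handle, lift it until it is about 15 cm clear of the bench, and finish holding it there, level and still, with all the parts in it, so that the repairer can pick from it; do not put it down or let go. Leave the screwdriver, the mains plug and the test lamp where they are.

Things in the scene. Friction and masses are not known exactly. Their poses are not given: they have to be found in the camera images.
- caddy: Open parts caddy, loose on the bench: 240 (its x) x 170 (its y), walls 45 high, 4 thick, floor 4 thick; 0.6 to 0.85 kg with its parts. Origin: centre of its underside, z up. A centre wall along x at y=0 (4 thick, 45 high) and a low one along y at x=0 (4 thick, 25 high) make four compartments of 114 x 79, one per sign of x and y. One part lies in each; which is where changes.
- caddy_grip (a point): Middle of the caddy's rigid handle bar, straight above the caddy's origin at height 67, axes as the caddy's. The bar runs along the caddy's x: 110 long, 16 wide (y), 22 tall (56 to 78 above the underside), open on both sides above the centre wall; a post 16 wide, 14 long at each end. The loaded caddy balances within about 20 of this point.
- foot_loose: Round black rubber machine foot lying flat on the bench, diameter 40 at the bottom, 36 at the top, 22 tall, about 35 g, with a steel washer in its top. Origin: centre of its underside, z up.
- foot_caddy: Its twin, an identical rubber foot, lying flat in one compartment of the caddy at about |x| = 85, |y| = 42 in the caddy's frame (as does each of the four parts), so the inner part of every compartment, around |x| = 40, |y| = 42, is free. Origin: centre of its underside.
- spacer_loose: Long hexagonal steel spacer lying on a flat on the bench, 56 long (its x), 20 across flats (so 20 tall) and 23 wide over its side edges, which lie 10 above the bench along its y; about 80 g. Origin: middle of its length, on its underside.
- spacer_caddy: Its twin, an identical hexagonal spacer, lying in one compartment, roughly across the caddy. Origin: middle of its length, on its underside.
- nut_caddy: Brass union nut in another compartment: flat hexagon 27 across flats, 14 tall, with a round collar, 22 tall in all. Stays where it is in the caddy. Origin: centre of its underside.
- screen_caddy: Steel shower screen, a perforated disc 52 in diameter, 6 thick, in the fourth compartment. Stays where it is in the caddy. Origin: centre of its underside.
- screwdriver: Bystander: screwdriver with a red handle, lying on the bench at the far side, beyond the work. 200 long, its tip to its +x. Origin: middle of its length.
- plug: Bystander: black mains plug without its cable, about 80 long, 34 wide, 30 tall, on the bench to the robot's right. Origin: under the middle of its body.
- test_lamp: Bystander: light bulb in a holder on a wooden base 85 x 85, 139 tall in all, on the bench to the robot's left. Origin: centre of its underside.

How it is judged (in metres and radians):
On the way, in this order (a step that is already met when the one before it is completed fails the run):
1. the rubber foot and the spacer each lie, let go, in the compartment of their twin, the caddy still standing on the bench (x of foot_loose in the frame of caddy between -0.12 and 0.12 m and y of foot_loose in the frame of caddy between -0.085 and 0.085 m and z of foot_loose in the frame of caddy between -0.005 and 0.04 m and x of foot_caddy in the frame of caddy between -0.12 and 0.12 m and y of foot_caddy in the frame of caddy between -0.085 and 0.085 m and z of foot_caddy in the frame of caddy between -0.005 and 0.04 m and ((x of each of foot_loose, foot_caddy in the frame of caddy above 0 m and y of each of foot_loose, foot_caddy in the frame of caddy above 0 m) or (x of each of foot_loose, foot_caddy in the frame of caddy above 0 m and y of each of foot_loose, foot_caddy in the frame of caddy below 0 m) or (x of each of foot_loose, foot_caddy in the frame of caddy below 0 m and y of each of foot_loose, foot_caddy in the frame of caddy above 0 m) or (x of each of foot_loose, foot_caddy in the frame of caddy below 0 m and y of each of foot_loose, foot_caddy in the frame of caddy below 0 m)) and x of spacer_loose in the frame of caddy between -0.12 and 0.12 m and y of spacer_loose in the frame of caddy between -0.085 and 0.085 m and z of spacer_loose in the frame of caddy between -0.005 and 0.04 m and x of spacer_caddy in the frame of caddy between -0.12 and 0.12 m and y of spacer_caddy in the frame of caddy between -0.085 and 0.085 m and z of spacer_caddy in the frame of caddy between -0.005 and 0.04 m and ((x of each of spacer_loose, spacer_caddy in the frame of caddy above 0 m and y of each of spacer_loose, spacer_caddy in the frame of caddy above 0 m) or (x of each of spacer_loose, spacer_caddy in the frame of caddy above 0 m and y of each of spacer_loose, spacer_caddy in the frame of caddy below 0 m) or (x of each of spacer_loose, spacer_caddy in the frame of caddy below 0 m and y of each of spacer_loose, spacer_caddy in the frame of caddy above 0 m) or (x of each of spacer_loose, spacer_caddy in the frame of caddy below 0 m and y of each of spacer_loose, spacer_caddy in the frame of caddy below 0 m)) and contact force between the fingers and foot_loose below 0.1 N and contact force between the fingers and spacer_loose below 0.1 N and height (world z) of caddy below 0.01 m), for 0.2 s.
2. the caddy is held by its handle, level, some 15 cm clear of the bench (height (world z) of caddy between 0.1 and 0.22 m and angle between caddy's own z axis and vertical below 0.1 rad and distance between the grasp point and caddy_grip below 0.05 m and contact force between the fingers and caddy above 1 N and contact force between caddy and test_lamp below 0.1 N), for 0.3 s.
At the end, for the whole second after the job is handed in: Gripper on the caddy's handle (TCP within 50 mm of its middle), underside 100 to 220 mm above the bench, tilt under 0.10 rad, still (0.03 m/s, 0.2 rad/s), on no other support; foot and spacer each in the compartment of their twin; nut and screen still in the caddy (all of step 2 and x of foot_loose in the frame of caddy between -0.12 and 0.12 m and y of foot_loose in the frame of caddy between -0.085 and 0.085 m and z of foot_loose in the frame of caddy between -0.005 and 0.04 m and x of foot_caddy in the frame of caddy between -0.12 and 0.12 m and y of foot_caddy in the frame of caddy between -0.085 and 0.085 m and z of foot_caddy in the frame of caddy between -0.005 and 0.04 m and ((x of each of foot_loose, foot_caddy in the frame of caddy above 0 m and y of each of foot_loose, foot_caddy in the frame of caddy above 0 m) or (x of each of foot_loose, foot_caddy in the frame of caddy above 0 m and y of each of foot_loose, foot_caddy in the frame of caddy below 0 m) or (x of each of foot_loose, foot_caddy in the frame of caddy below 0 m and y of each of foot_loose, foot_caddy in the frame of caddy above 0 m) or (x of each of foot_loose, foot_caddy in the frame of caddy below 0 m and y of each of foot_loose, foot_caddy in the frame of caddy below 0 m)) and x of spacer_loose in the frame of caddy between -0.12 and 0.12 m and y of spacer_loose in the frame of caddy between -0.085 and 0.085 m and z of spacer_loose in the frame of caddy between -0.005 and 0.04 m and x of spacer_caddy in the frame of caddy between -0.12 and 0.12 m and y of spacer_caddy in the frame of caddy between -0.085 and 0.085 m and z of spacer_caddy in the frame of caddy between -0.005 and 0.04 m and ((x of each of spacer_loose, spacer_caddy in the frame of caddy above 0 m and y of each of spacer_loose, spacer_caddy in the frame of caddy above 0 m) or (x of each of spacer_loose, spacer_caddy in the frame of caddy above 0 m and y of each of spacer_loose, spacer_caddy in the frame of caddy below 0 m) or (x of each of spacer_loose, spacer_caddy in the frame of caddy below 0 m and y of each of spacer_loose, spacer_caddy in the frame of caddy above 0 m) or (x of each of spacer_loose, spacer_caddy in the frame of caddy below 0 m and y of each of spacer_loose, spacer_caddy in the frame of caddy below 0 m)) and x of nut_caddy in the frame of caddy between -0.12 and 0.12 m and y of nut_caddy in the frame of caddy between -0.085 and 0.085 m and z of nut_caddy in the frame of caddy between -0.005 and 0.04 m and x of screen_caddy in the frame of caddy between -0.12 and 0.12 m and y of screen_caddy in the frame of caddy between -0.085 and 0.085 m and z of screen_caddy in the frame of caddy between -0.005 and 0.04 m and linear speed of caddy below 0.03 m/s and angular speed of caddy below 0.2 rad/s); the arm keeps its last pose, push and grip.
It fails at once if the caddy is tipped by more than 0.35 rad (angle between caddy's own z axis and vertical above 0.35 rad).
It fails at once if the screwdriver is pushed away (more than 20 mm) (distance of screwdriver from where it was at the start of the episode above 0.02 m).
It fails at once if the mains plug is pushed away (more than 20 mm) (distance of plug from where it was at the start of the episode above 0.02 m).
It fails at once if the test lamp is pushed away (more than 20 mm) (distance of test_lamp from where it was at the start of the episode above 0.02 m).
It also fails if it takes over 72 s, if anything falls off the work surface, if the arm or the gripper's body presses on something with over 40 N, if the wrist force passes 120 N, or if a joint passes its speed limit or range.

ROBOT

A 6-joint arm with a two-finger parallel gripper is mounted at the origin on the work surface. World frame = base frame: x ahead of the robot, y to its left, z up, the work surface at z = 0. Lengths are in mm, angles in rad, forces in N, time in s.
With the tool pointing down it reaches from about 350 to 850 mm from the base axis. Payload 8.1 kg.
Tool frame: the origin (TCP) lies between the finger pads, 19 mm behind the fingertips; this is the grasp point; y points along the fingers, x is the direction in which the jaws open and shut, and the axes are right-handed (so a half turn about y gives the same grasp; the last joint's range is limited). The gripper opens to 93 mm and grips with 3 to 60 N. Pads are 15 mm wide; open, the fingers measure 128 mm over their backs; the gripper's body (75 mm by 188 mm) begins 65 mm behind the grasp point.
Start: joints at [-1.286, 0.13, 1.488, -0, 1.523, -0.085], TCP at [216.877, -559.437, 237.435] pointing down, gripper open.
Joint ranges: [-2.96, 2.96], [-0.89, 2.26], [0.02, 2.5], [-1.34, 4.48], [0, 2.73], [-2.66, 2.66]. Speed limits (rad/s): [2.39, 2.39, 2.79, 3.14, 3.14, 3.14].

INTERFACE

Orientations are given as a rotation vector (axis times angle).
In Python, from station import sensors, read_camera, get_calibration, r gives the robot as it stands.
- The arm moves only by the tool send_rows, never from a script. Its argument "plan" is a list that holds one entry, the list of rows, each a list of 7 numbers: the turn, a rotation vector about the world's x, y, z in rad, then the shift along the world's x, y, z in cm, then the gripper command: -1 is fully open, 1 is shut, values between are in proportion. A call has 1 to 10 rows; each row is the pose to reach, as a shift and turn from the pose commanded when the call began; what a row does not reach only later rows make up. A row lasts 1/8 s, in which the tool goes at most 62.5 mm and 10.7 degrees, less where a joint would pass 70% of its speed; a pose out of reach is approached as far as the arm can. A call with a gripper value outside its range is refused whole. The fingers move at their own pace and stop on an object; "force" is the grip in N (left out, the last holds). Time passes only in rows, so rows that repeat a pose let the fingers close. It gives the time, the measured TCP pose, the force and the opening at its end, in the units of the state.
- sensors.sense(): the state, without advancing time (a new reading comes with each control period).
- read_camera(name): name is "side" or "top"; returns the picture (420x560x3 uint8, red, green, blue); there is no depth.
- get_calibration(name): a dict with "intrinsics" (3x3 intrinsics, pixels), "k1" (the pictures are not rectified: a ray, as slopes to the right and down, at radius r is drawn at 1 + k1 r^2 times it, then the intrinsics apply), "position" and "attitude" of the camera in the world. Camera axes: x right, y down, z forward; pixel columns grow to the right and rows downward; lengths in mm; the calibration is good to about 2 mm. A picture is of the moment at which its call begins. get_calibration takes no time and is no camera call.
- r.sign_off(): hands the job in, once; it reports no verdict.
The state is a dict: "t": time; "joint_pos": joint angles; "joint_velocities": joint speeds; "effort": joint torques, N m; "ee_pos": TCP position; "eef_rot": TCP orientation; "contact_force": force on the tool from outside, world axes, zero at the start; "wrist_torque": the same for the moment, N m; "gripper_width": opening from 0.0 (shut) to 1.0 (fully open).
Only numpy, scipy, OpenCV 4.12 (cv2) and the standard library are available. Lean on these libraries where they do the work, as an engineer would, in place of code of your own. Each camera call takes 0.05 s, during which the arm holds its last target. There are 200 camera calls.

## Working session

There is one attempt and no reset: what is moved stays moved. The work goes in short steps, Python scripts to look and compute and a tool call to move; the robot and the scene stay as the last step left them, time stands still between calls to the robot, and variables do not carry over. Pictures are saved under pics/ and viewed, about 8 in all and at most 12, crops included, and the job is handed in when it is done.

Besides the shell and the picture viewer there is one more tool, called by a JSON object that holds its "method" and its "body", one argument or row to a line. send_rows: Moves the arm, as the interface text tells. Its arguments: {"type":"object","properties":{"plan":{"type":"array","items":{"type":"array","items":{"type":"array","items":{"type":"number"}}}},"force":{"type":"number"}},"required":["plan"]}

```bash
mkdir -p pics
cat > h.py <<'E'
import numpy as np, cv2
from station import sensors, read_camera, get_calibration, r
def snap(n,f):
    im=read_camera(n); cv2.imwrite('pics/'+f,im[:,:,::-1]); return im
def cal(n):
    c=get_calibration(n); return np.array(c['intrinsics']),c['k1'],np.array(c['position']),np.array(c['attitude'])
def R(a): 
    return a if a.shape==(3,3) else cv2.Rodrigues(a)[0]
def world(n,u,v,z):
    K,k,p,a=cal(n); d=np.array([k,0,0,0,0.])
    q=cv2.undistortPoints(np.array([[[u,v]]],float),K,d)[0,0]
    w=R(a)@np.array([q[0],q[1],1]); return p+w*(z-p[2])/w[2]
def pix(n,P):
    K,k,p,a=cal(n); A=R(a)
    return cv2.projectPoints(np.atleast_2d(P).astype(float),cv2.Rodrigues(A.T)[0],-A.T@p,K,np.array([k,0,0,0,0.]))[0][:,0]
E
python3 - <<'E'
from h import *
for n in('top','side'):
    snap(n,n+'0.png'); print(get_calibration(n))
print(sensors.sense())
E
```

```text
{'intrinsics': array([[474.74948134,   0.        , 281.21806909],
       [  0.        , 474.74948134, 209.94704117],
       [  0.        ,   0.        ,   1.        ]]), 'k1': -0.02026419763562719, 'position': array([ 395.73861324,  -12.76627642, 1357.09171991]), 'attitude': array([-2.13276525,  2.16401429, -0.15565779])}
{'intrinsics': array([[436.68149742,   0.        , 278.67722644],
       [  0.        , 436.68149742, 202.05284898],
       [  0.        ,   0.        ,   1.        ]]), 'k1': -0.12909715579759107, 'position': array([ 423.71544423,  939.52951159, 1113.48009163]), 'attitude': array([-0.19518355,  2.86029753, -1.10754107])}
{'t': 0.1, 'joint_pos': array([-1.28641264e+00,  1.31108661e-01,  1.48917302e+00,  4.00060712e-06,
        1.52298413e+00, -8.54114418e-02]), 'joint_velocities': array([-0.00107538, -0.00150235, -0.00178529, -0.00121105, -0.00022393,
        0.00065976]), 'effort': array([ 2.35297201e-03, -5.61340427e+01, -4.93094838e+01,  7.72373937e-02,
        2.91246304e-02, -1.62141907e-05]), 'ee_pos': array([ 216.73511556, -558.9718486 ,  236.47711365]), 'eef_rot': array([-1.36066434,  0.93354792, -0.93141542]), 'contact_force': array([-1.26865067,  0.26438662, -0.62829218]), 'wrist_torque': array([-0.03045405,  0.06849764, -0.02164672]), 'gripper_width': 0.9974010026342174}
```

View pics/top0.png

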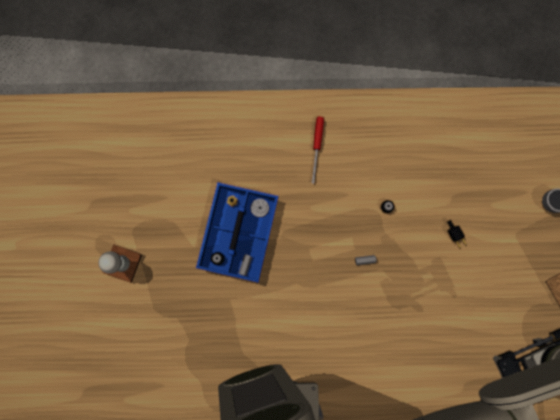

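View pics/side0.png

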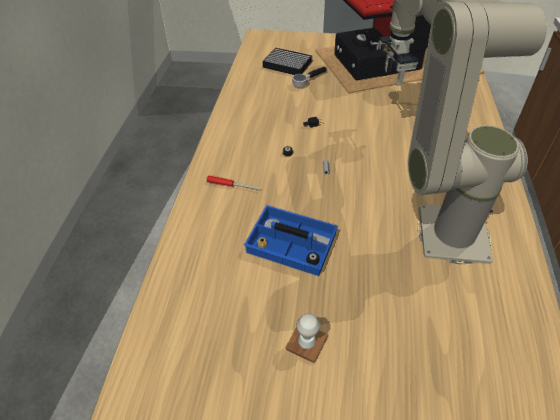

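Run:
```python
from h import *
A=R(np.array(sensors.sense()['eef_rot'])); print(A.round(3))
```

```text
[[ 0.361 -0.     0.932]
 [-0.932  0.002  0.361]
 [-0.002 -1.     0.   ]]
```

The top picture shows the caddy at about (238,232) with the twin foot at (217,258) and the twin spacer at (246,264), both at the near end. The loose foot is at (388,207), the loose spacer at (366,260) and the plug at (455,231). The screwdriver is at (317,150) and the lamp at (120,263). The side picture agrees. Next I'll crop closer.

Run:
```python
from h import *
im=cv2.imread('pics/top0.png')
a=im[175:290,190:285]; b=im[190:280,345:410]
a=cv2.resize(a,None,fx=5,fy=5,interpolation=2); b=cv2.resize(b,None,fx=5,fy=5,interpolation=2)
o=np.zeros((575,800,3),np.uint8); o[:575,:475]=a; o[:450,475:800]=b
cv2.imwrite('pics/crop.png',o)
# colour segmentation
hsv=cv2.cvtColor(im,cv2.COLOR_BGR2HSV)
m=((hsv[...,0]>105)&(hsv[...,0]<130)&(hsv[...,1]>150)&(hsv[...,2]>50)).astype(np.uint8)
pts=cv2.findNonZero(m); rc=cv2.minAreaRect(pts); bx=cv2.boxPoints(rc); print(rc)
for q in bx: print(q,world('top',*q,45)[:2].round(1),world('top',*q,0)[:2].round(1))
g=cv2.cvtColor(im,cv2.COLOR_BGR2GRAY)
s=im[248:272,352:380].astype(int); sp=((s.max(2)-s.min(2))<45).astype(np.uint8)
for row in sp: print(''.join('.#'[v] for v in row))
f=g[195:219,376:400]; fm=(f<60).astype(np.uint8)
for row in fm: print(''.join('.#'[v] for v in row))
```

```text
((237.03219604492188, 231.8647918701172), (62.44489669799805, 87.36726379394531), 13.392496109008789)
[196.54077 267.12875] [428.7 217.9] [429.9 225.8]
[216.77682 182.13731] [665.8 163.4] [675.  169.4]
[277.52362 196.60083] [622.   -7.1] [629.7  -6.9]
[257.28757 281.5923 ] [387.1  51.4] [386.8  53.6]
............................
............................
............................
............................
............................
............................
............................
................#######.....
.........###############....
....####################....
...######################...
...######################...
...#######################..
...#######################..
...######################...
....####################....
....###############.........
.....####...................
............................
............................
............................
............................
............................
............................
........................
........................
........................
........................
........................
..........##............
........#######.........
.......####....#........
......###.......#.......
.....####.......##......
.....####........#......
.....####........#......
.....####........#......
.....####.......###.....
.....######....###......
......############......
.......##########.......
........########........
...........###..........
........................
........................
........................
........................
........................
```

View pics/crop.png

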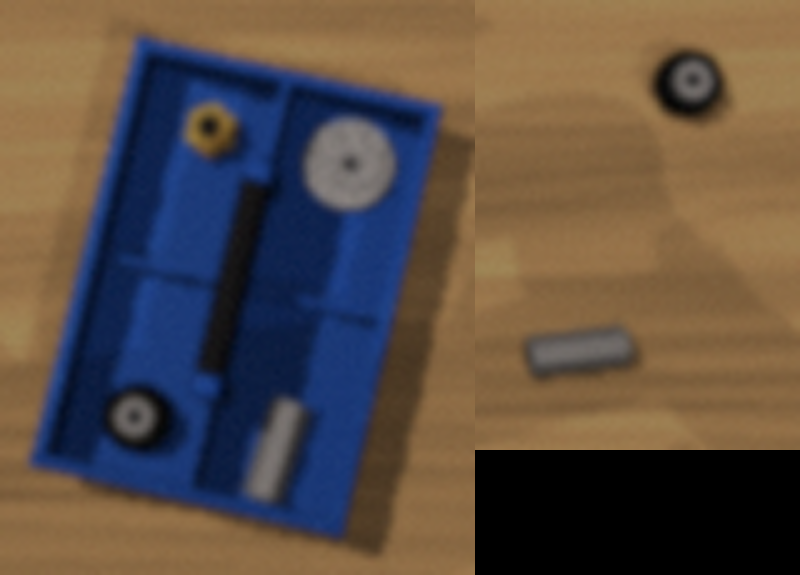

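The crop shows the foot's washer at crop (692,80), which is pixel (388.4,206), and the spacer at crop (580,351), which is pixel (366,260.2). The caddy outline is clear, with the handle's middle near crop (235,278). The twin spacer lies along the caddy's long side, from crop (290,400) to (262,500). I'll convert these to world positions.

Run:
```python
from h import *
im=cv2.imread('pics/top0.png')
W=lambda u,v,z,o=(190,175):world('top',u/5+o[0]-.4,v/5+o[1]-.4,z)[:2]
C=np.array([525.9,106.4]); 
h1,h2=W(254,182,78),W(215,372,78); d=h1-h2; print('handle',(h1+h2)/2,np.degrees(np.arctan2(d[1],d[0])),np.hypot(*d))
y=np.radians(-13.4); T=np.array([[np.cos(y),np.sin(y)],[-np.sin(y),np.cos(y)]])
for n,u,v,z in [('foot2',134,416,26),('sp far',290,400,22),('sp near',262,500,22),('nut',211,127,26),('screen',350,163,10)]:
    w=W(u,v,z); print(n,w.round(1),(T@(w-C)).round(1))
o=(345-95,190)
print('foot',W(692,80,22,o), W(688,85,0,o))
s=im[248:272,352:380].astype(int); sp=((s.max(2)-s.min(2))<45).astype(np.uint8)
p=cv2.findNonZero(sp); (cx,cy),wh,a=cv2.minAreaRect(p); print(cx,cy,wh,a)
c=world('top',352+cx,248+cy,14)[:2]; print('spacer',c)
b=cv2.boxPoints(((cx+352,cy+248),wh,a)); q=np.array([world('top',*k,14)[:2] for k in b])
for i in range(4):
    e=q[(i+1)%4]-q[i]; print(np.hypot(*e).round(1),np.degrees(np.arctan2(e[1],e[0])).round(1))
print('plug',world('top',455,231,15)[:2],'lamp',world('top',124,264,0)[:2],'driver',world('top',315,182,5)[:2])
# check side cam
S=lambda u,v,z:world('side',u,v,z)[:2].round(1)
print('side foot',S(288,151,15),'sp',S(326,167,12),'handle',S(291,230,72))
for P in [(*C,67)]: print(pix('side',P))
```

```text
handle [526.50568706 104.8973925 ] -11.663078252602268 105.13705599575229
foot2 [454.3 166. ] [-83.4  41.4]
sp far [462.2  79.1] [-55.6 -41.3]
sp near [406.8  95. ] [-113.2  -38.7]
nut [617.3 123. ] [85.1 37.3]
screen [597.9  44.8] [ 84.3 -43.2]
foot [ 595.41927407 -321.31837541] [ 595.81677209 -323.94547185]
13.88118839263916 11.811881065368652 (9.154341697692871, 22.089824676513672) 84.2894058227539
spacer [ 443.03583406 -253.56228057]
62.6 -85.2
25.7 -176.7
62.4 94.8
25.6 3.7
plug [ 520.6175172  -510.82173664] lamp [441.47449488 432.80778854] driver [ 670.26980581 -116.30235927]
side foot [ 588.4 -316.8] sp [ 438.4 -248.9] handle [523.8 110.1]
[[290.47049488 230.02339679]]
```

{"method": "send_rows", "body": {
  "plan": [
    [[0,0,0.09,9.4,6,-1,-1],[0,0,0.18,18.8,12,-4,-1],[0,0,0.18,28.2,18,-8,-1],[0,0,0.18,37.6,23.9,-12,-1],[0,0,0.18,37.6,23.9,-13.5,-1],[0,0,0.18,37.6,23.9,-13.5,-1],[0,0,0.18,37.6,23.9,-13.5,-1],[0,0,0.18,37.6,23.9,-13.5,-1],[0,0,0.18,37.6,23.9,-13.5,-1],[0,0,0.18,37.6,23.9,-13.5,-1]]
  ]
}}

```text
t: 1.35
ee_pos: [592.3, -320.8, 102.3]
eef_rot: [-1.421, 0.796, -0.795]
contact_force: [-0.1, -0.7, -0.4]
gripper_width: 1.001
```

Run:
```python
from h import *
a=snap('side','s1.png'); s=sensors.sense(); print(s['ee_pos'],s['joint_pos'],s['contact_force'])
P=s['ee_pos']; print(pix('side',[P,P-[0,0,80],[593,-320,22]]))
c=a[100:190,240:360,::-1]; cv2.imwrite('pics/s1c.png',cv2.resize(c,None,fx=6,fy=6,interpolation=2))
```

```text
[ 592.25709542 -321.31824615  102.78935531] [-5.72952898e-01  4.18053881e-01  1.39769634e+00 -3.82428357e-04
  1.32562525e+00  4.48952166e-01] [-0.14859378 -0.97178534 -0.49412467]
[[287.05137188 132.07533105]
 [287.13548408 148.60382734]
 [286.89848146 148.96981539]]
```

View pics/s1c.png

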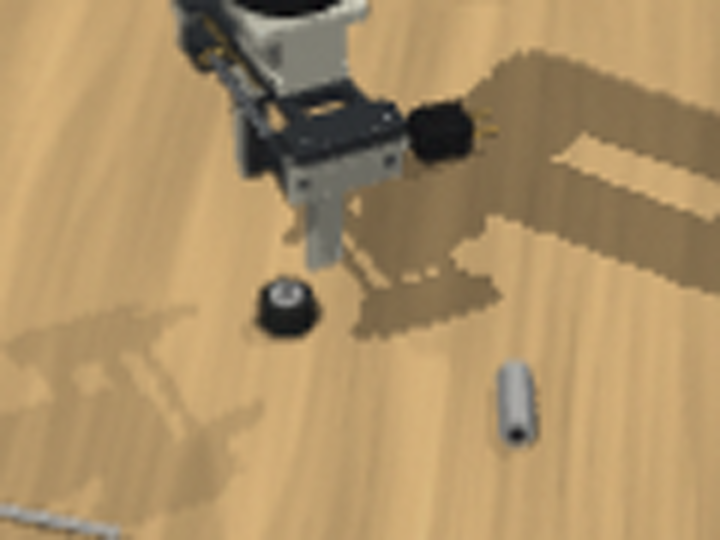

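The washer shows at crop (287,293), which is side pixel (287.5,148.4). That is within 2 mm of the prediction, and the open jaws straddle the foot, so I'll descend and grip.

{"method": "send_rows", "body": {
  "plan": [
    [[0,0,0,0,0,-4,-1],[0,0,0,0,0,-7,-1],[0,0,0,0,0,-8,-1],[0,0,0,0,0,-8,-1],[0,0,0,0,0,-8,1],[0,0,0,0,0,-8,1],[0,0,0,0,0,-8,1],[0,0,0,0,0,-8,1],[0,0,0,0,0,-8,1],[0,0,0,0,0,-8,1]]
  ],
  "force": 15
}}

```text
t: 2.65
ee_pos: [592.9, -320.4, 22.4]
eef_rot: [-1.42, 0.795, -0.795]
contact_force: [-0.6, -0.6, -0.4]
gripper_width: 0.41
```

{"method": "send_rows", "body": {
  "plan": [
    [[0,0,0,0,0,5,1],[0,0,0,0,0,11,1],[0,0,0,-1,5,14,1],[0,0,0,-2,10,14,1],[0,0,0,-4,20,14,1],[0,0,0,-6,30,14,1],[0,0,0,-8,40,14,1],[0,0,0,-9.6,47.7,14,1],[0,0,0,-9.6,47.7,14,1],[0,0,0,-9.6,47.7,14,1]]
  ]
}}

```text
t: 3.9
ee_pos: [498.1, 149.0, 162.7]
eef_rot: [-1.42, 0.795, -0.796]
contact_force: [1.1, 0.1, 0.0]
gripper_width: 0.406
```

{"method": "send_rows", "body": {
  "plan": [
    [[0,0,0,0,0,0,1],[0,0,0,0,0,0,1],[0,0,0,0,0,0,1],[0,0,0,0,0,0,1]]
  ]
}}

```text
t: 4.4
ee_pos: [499.2, 145.9, 162.4]
eef_rot: [-1.42, 0.797, -0.797]
contact_force: [-0.9, 0.2, -0.1]
gripper_width: 0.41
```

Run:
```python
from h import *
a=snap('side','s2.png'); b=snap('top','t2.png'); s=sensors.sense(); print(s['ee_pos'],s['gripper_width'],s['contact_force'])
P=s['ee_pos']; print(pix('side',[P,[P[0],P[1],26]]),pix('top',[P]))
c=cv2.resize(a[180:290,225:355,::-1],None,fx=5,fy=5,interpolation=2); cv2.imwrite('pics/s2c.png',c)
```

```text
[499.055675   146.19024428 162.37853839] 0.4101049885194048 [ 0.39823456  0.31544403 -1.15794603]
[[298.19188722 220.77384749]
 [297.48583824 249.27839465]] [[217.08487434 237.60254501]]
```

View pics/s2c.png

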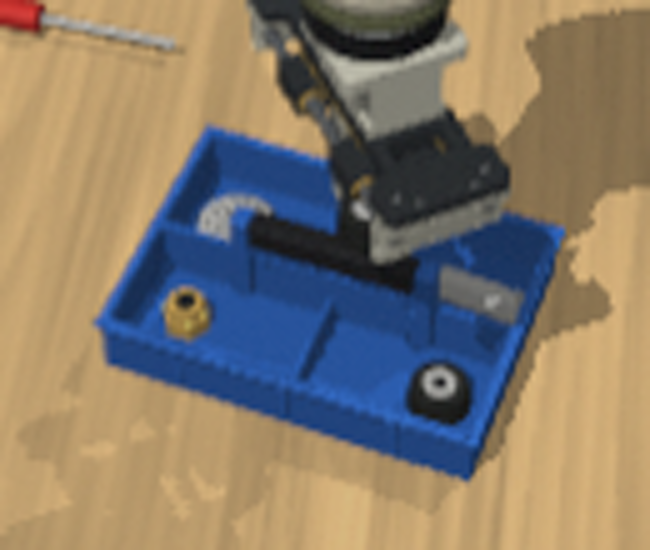

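The twin foot's washer shows at crop (438,380) and the nut at (187,305). The gripper stopped about 11 mm short in y. I'll check the caddy pose against the side view.

Run:
```python
from h import *
S=lambda u,v,z:world('side',u/5+225-.4,v/5+180-.4,z)[:2].round(1)
print('foot2',S(438,380,26),'nut',S(185,297,26))
for n,u,v in[('A',210,127),('B',565,230),('C',97,322),('D',470,455)]: print(n,S(u,v,45))
```

```text
foot2 [452.  164.1] nut [615.2 121.2]
A [619.2  -5.8]
B [382.7  52.3]
C [662.  161.5]
D [428.1 228.3]
```

{"method": "send_rows", "body": {
  "plan": [
    [[0,0,0,-0.3,1.1,0,1],[0,0,0,-0.3,1.1,0,1],[0,0,0,-0.3,1.1,-4,1],[0,0,0,-0.3,1.1,-8,1],[0,0,0,-0.3,1.1,-11,1],[0,0,0,-0.3,1.1,-12.5,1],[0,0,0,-0.3,1.1,-13.3,1],[0,0,0,-0.3,1.1,-13.3,1],[0,0,0,-0.3,1.1,-13.3,1]]
  ]
}}

```text
t: 5.62
ee_pos: [496.8, 158.4, 30.7]
eef_rot: [-1.419, 0.794, -0.797]
contact_force: [-0.4, -0.2, -0.1]
gripper_width: 0.41
```

{"method": "send_rows", "body": {
  "plan": [
    [[0,0,0,0,0,-0.1,1],[0,0,0,0,0,-0.1,-0.16],[0,0,0,0,0,-0.1,-0.16],[0,0,0,0,0,-0.1,-0.16],[0,0,0,0,0,2,-0.16],[0,0,0,0,0,7,-0.16],[0,0,0,0,0,13,-0.16],[0,0,0,0,0,13,-0.16]]
  ]
}}

```text
t: 6.62
ee_pos: [499.7, 158.7, 165.7]
eef_rot: [-1.413, 0.788, -0.802]
contact_force: [0.3, 0.1, -0.2]
gripper_width: 0.578
```

{"method": "send_rows", "body": {
  "plan": [
    [[0,0,0.1,0,-2,0,-1],[0,0,0.25,-1,-8,0,-1],[0,0,0.4,-2,-14,0,-1],[0,0,0.55,-3,-20,0,-1],[0,0,0.7,-4,-26,0,-1],[0,0,0.85,-5,-32,0,-1],[0,0,1.0,-5.5,-37,0,-1],[0,0,1.1,-5.5,-41,-3,-1],[0,0,1.1,-5.5,-41,-6,-1],[0,0,1.1,-5.5,-41,-6,-1]]
  ]
}}

```text
t: 7.88
ee_pos: [438.1, -250.8, 95.8]
eef_rot: [-1.566, -0.056, 0.065]
contact_force: [-0.0, 0.5, 0.3]
gripper_width: 1.002
```

{"method": "send_rows", "body": {
  "plan": [
    [[0,0,0,0,0,0,-1],[0,0,0,0,0,0,-1]]
  ]
}}

```text
t: 8.12
ee_pos: [441.8, -252.0, 101.0]
eef_rot: [-1.571, -0.064, 0.061]
contact_force: [-0.4, -0.8, 0.1]
gripper_width: 0.998
```

Run:
```python
from h import *
a=snap('side','s3.png'); s=sensors.sense(); print(s['ee_pos'],s['joint_pos'])
A=R(np.array(s['eef_rot'])); print(A[:,0].round(3),A[:,1].round(3),np.degrees(np.arctan2(A[1,0],A[0,0])))
print(pix('side',[s['ee_pos'],[441.5,-252,20]]))
c=cv2.resize(a[100:290,225:355,::-1],None,fx=3.1,fy=3.1,interpolation=2); cv2.imwrite('pics/s3c.png',c)
```

```text
[ 441.79759711 -251.97265417  100.976627  ] [-6.19106229e-01 -8.37501557e-03  1.88931183e+00 -8.03572978e-05
  1.25810796e+00 -6.99004129e-01]
[0.997 0.08  0.002] [ 0.002 -0.002 -1.   ] 4.579315677552958
[[326.60274943 147.95350673]
 [325.33750024 164.75844879]]
```

View pics/s3c.png

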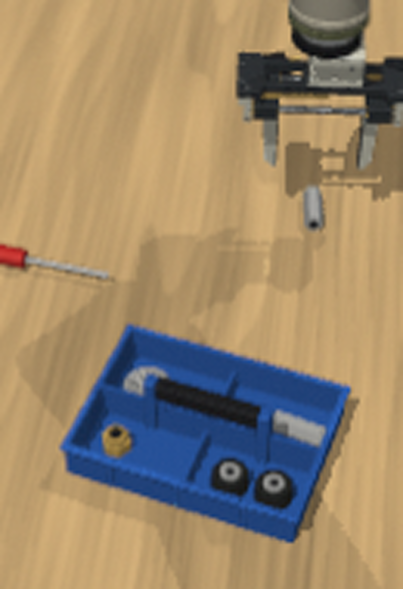

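The foot lies flat beside its twin, at crop (230,475) and (273,488). The spacer at crop (313,205) is between the open fingers and aligned with them, so I'll descend and grip.

{"method": "send_rows", "body": {
  "plan": [
    [[0,0,0,0,0.1,-4,-1],[0,0,0,0,0.1,-6.5,-1],[0,0,0,0,0.1,-7.5,-1],[0,0,0,0,0.1,-7.5,-1],[0,0,0,0,0.1,-7.5,1],[0,0,0,0,0.1,-7.5,1],[0,0,0,0,0.1,-7.5,1],[0,0,0,0,0.1,-7.5,1],[0,0,0,0,0.1,-7.5,1],[0,0,0,0,0.1,-7.5,1]]
  ],
  "force": 20
}}

```text
t: 9.43
ee_pos: [440.8, -250.8, 24.4]
eef_rot: [-1.57, -0.062, 0.062]
contact_force: [0.5, 0.3, 0.6]
gripper_width: 0.407
```

{"method": "send_rows", "body": {
  "plan": [
    [[0,0,0,0,0,0,1],[0,0,0,0,0,0,1],[0,0,0,0,0,0,1],[0,0,0,0,0,0,1]]
  ]
}}

```text
t: 9.93
ee_pos: [440.8, -250.8, 24.4]
eef_rot: [-1.57, -0.062, 0.062]
contact_force: [0.9, -0.0, 0.4]
gripper_width: 0.233
```

{"method": "send_rows", "body": {
  "plan": [
    [[0,0,0,0,0,4,1],[0,0,0,0,0,9,1],[0,0,-0.05,0.5,4,13,1],[0,0,-0.1,1,9,13,1],[0,0,-0.15,2,15,13,1],[0,0,-0.2,3,21,13,1],[0,0,-0.25,3.5,27,13,1],[0,0,-0.312,4.2,32.5,13,1],[0,0,-0.312,4.2,32.5,13,1],[0,0,-0.312,4.2,32.5,13,1]]
  ]
}}

```text
t: 11.18
ee_pos: [482.5, 74.0, 154.2]
eef_rot: [-1.564, 0.182, -0.181]
contact_force: [0.1, -0.5, -1.0]
gripper_width: 0.233
```

{"method": "send_rows", "body": {
  "plan": [
    [[0,0,0,0,0,0,1],[0,0,0,0,0,0,1]]
  ]
}}

```text
t: 11.42
ee_pos: [482.8, 72.9, 154.4]
eef_rot: [-1.563, 0.184, -0.184]
contact_force: [-1.2, 0.4, -1.6]
gripper_width: 0.231
```

Run:
```python
from h import *
a=snap('side','s4.png'); s=sensors.sense(); print(s['ee_pos'],s['gripper_width'])
A=R(np.array(s['eef_rot'])); print(np.degrees(np.arctan2(A[1,0],A[0,0])))
c=cv2.resize(a[150:290,235:355,::-1],None,fx=4,fy=4,interpolation=2); cv2.imwrite('pics/s4c.png',c)
```

```text
[482.84186154  73.08020861 154.42268449] 0.23496809020726564
-13.45181215296397
```

View pics/s4c.png

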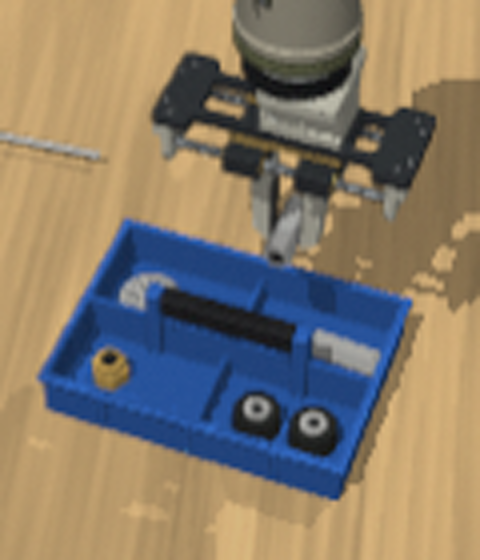

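The spacer is held, its near end at crop (277,255) and far end near (295,210). I'll check whether it has drooped.

Run:
```python
from h import *
P=np.array([482.8,73,139.9]); y=np.radians(76.6); d=np.array([np.cos(y),np.sin(y),0])
for sft in (0,4):
  for e in(28,-28):
    q=pix('side',P+(e+sft)*d)[0]; print(sft,e,((q-[235,150]+.4)*4).round(0))
  for t in (20,40):
    tt=np.radians(t); dd=d*np.cos(tt)-np.array([0,0,np.sin(tt)]); print('tilt',t,[((pix('side',P+sft*d+e*dd)[0]-[235,150]+.4)*4).round(0) for e in(28,-28)])
im=cv2.imread('pics/s4.png')[195:220,295:325]; cv2.imwrite('pics/s4d.png',cv2.resize(im,None,fx=16,fy=16,interpolation=2))
```

```text
0 28 [274. 258.]
0 -28 [299. 206.]
tilt 20 [array([275., 265.]), array([299., 199.])]
tilt 40 [array([276., 268.]), array([297., 195.])]
4 28 [272. 262.]
4 -28 [297. 209.]
tilt 20 [array([273., 269.]), array([297., 202.])]
tilt 40 [array([275., 271.]), array([295., 199.])]
```

View pics/s4d.png

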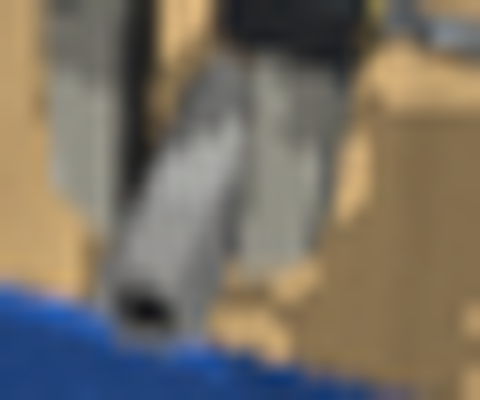

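The end face matches the prediction for a level spacer, (277,257) against (274,258). I'll lower it until the tips are just above the twin's top, then release.

{"method": "send_rows", "body": {
  "plan": [
    [[0,0,0,0,0.1,-4,1],[0,0,0,0,0.1,-7.5,1],[0,0,0,0,0.1,-10,1],[0,0,0,0,0.1,-10.9,1],[0,0,0,0,0.1,-10.9,1],[0,0,0,0,0.1,-10.9,1],[0,0,0,0,0.1,-10.9,1]]
  ]
}}

```text
t: 12.35
ee_pos: [483.8, 75.2, 46.7]
eef_rot: [-1.563, 0.181, -0.185]
contact_force: [-0.5, 0.2, -1.5]
gripper_width: 0.23
```

{"method": "send_rows", "body": {
  "plan": [
    [[0,0,0,0,0,0,0.3],[0,0,0,0,0,0,0.3],[0,0,0,0,0,0,0.3],[0,0,0,0,0,0,0.3],[0,0,0,0,0,4,0.3],[0,0,0,0,0,9,0.3],[0,0,0,0,0,13,-0.2],[0,0,0,0,0,13,-0.2]]
  ]
}}

```text
t: 13.35
ee_pos: [485.4, 75.3, 179.7]
eef_rot: [-1.562, 0.177, -0.189]
contact_force: [-0.7, 0.7, 0.5]
gripper_width: 0.517
```

{"method": "send_rows", "body": {
  "plan": [
    [[0,0,0.18,1,0.5,0,-1],[0,0,0.36,2,1,0,-1],[0,0,0.54,3,2,0,-1],[0,0,0.72,4.2,3.2,0,-1],[0,0,0.9,4.2,3.2,0,-1],[0,0,1.08,4.2,3.2,0,-1],[0,0,1.26,4.2,3.2,0,-1],[0,0,1.44,4.2,3.2,0,-1],[0,0,1.571,4.2,3.2,0,-1],[0,0,1.571,4.2,3.2,0,-1]]
  ]
}}

```text
t: 14.6
ee_pos: [524.1, 107.1, 174.1]
eef_rot: [-1.31, -1.034, 1.037]
contact_force: [0.2, -0.8, 0.7]
gripper_width: 1.0
```

{"method": "send_rows", "body": {
  "plan": [
    [[0,0,0,0,0,0,-1],[0,0,0,0,0,0,-1]]
  ]
}}

```text
t: 14.85
ee_pos: [524.7, 107.1, 175.2]
eef_rot: [-1.311, -1.034, 1.035]
contact_force: [0.9, 0.3, -0.7]
gripper_width: 0.998
```

Run:
```python
from h import *
a=snap('side','s5.png'); s=sensors.sense(); print(s['ee_pos'],s['gripper_width'],s['joint_pos'])
A=R(np.array(s['eef_rot'])); print(np.degrees(np.arctan2(A[1,0],A[0,0])))
y=np.radians(-13.4)
for c in ([524.5,107.5],[526,106]): print(((pix('side',[[c[0]+e*np.cos(y),c[1]+e*np.sin(y),78] for e in(-55,55)])-[235,180]+.4)*5).round(0))
c=cv2.resize(a[180:290,235:355,::-1],None,fx=5,fy=5,interpolation=2); cv2.imwrite('pics/s5c.png',c)
```

```text
[524.70313115 107.17452988 175.26587744] 1.0008753896959137 [ 1.05732297e-01 -5.78974013e-03  1.74459302e+00  3.56745325e-06
  1.40303160e+00 -1.23096429e+00]
76.58703935293529
[[367. 268.]
 [198. 218.]]
[[365. 265.]
 [196. 216.]]
```

View pics/s5c.png

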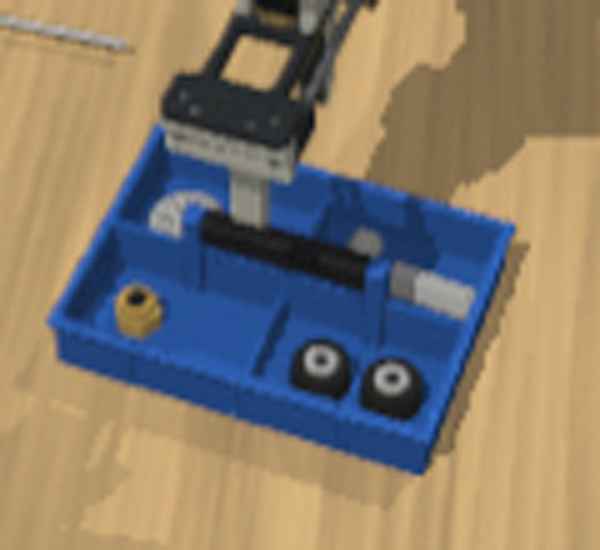

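The handle ends near crop (368,268) and (200,218), which matches the pose. Both feet are side by side, and the loose spacer shows behind the handle at (365,243). I'll check the spacer's caddy coordinates before gripping.

Run:
```python
from h import *
C=np.array([524.5,107.5]);y=np.radians(-13.4); T=np.array([[np.cos(y),np.sin(y)],[-np.sin(y),np.cos(y)]])
for u,v in[(365,240),(350,238),(382,242)]:
    w=world('side',u/5+235-.4,v/5+180-.4,24)[:2]; print(u,v,(T@(w-C)).round(1))
# where a spacer at (-33,-42) across caddy would appear
for e in (-28,28): 
    p=C+T.T@np.array([-33,-42+e]); print(((pix('side',[*p,24])[0]-[235,180]+.4)*5).round(0))
```

```text
365 240 [-34.2 -61.8]
350 238 [-24.7 -60. ]
382 242 [-45.  -64.1]
[367. 230.]
[338. 295.]
```

{"method": "send_rows", "body": {
  "plan": [
    [[0,0,0,0,0,-4,-1],[0,0,0,0,0,-8,-1],[0,0,0,0,0,-10,-1],[0,0,0,0,0,-10.7,-1],[0,0,0,0,0,-10.7,-1],[0,0,0,0,0,-10.7,0.3],[0,0,0,0,0,-10.7,0.5],[0,0,0,0,0,-10.7,1],[0,0,0,0,0,-10.7,1],[0,0,0,0,0,-10.7,1]]
  ],
  "force": 60
}}

```text
t: 16.15
ee_pos: [524.8, 107.2, 68.5]
eef_rot: [-1.31, -1.036, 1.036]
contact_force: [-0.2, 0.0, -0.6]
gripper_width: 0.513
```

{"method": "send_rows", "body": {
  "plan": [
    [[0,0,0,0,0,0,1],[0,0,0,0,0,0,1],[0,0,0,0,0,0,1],[0,0,0,0,0,0,1],[0,0,0,0,0,0,1],[0,0,0,0,0,0,1],[0,0,0,0,0,0,1],[0,0,0,0,0,0,1]]
  ]
}}

```text
t: 17.15
ee_pos: [524.6, 106.6, 68.4]
eef_rot: [-1.311, -1.035, 1.037]
contact_force: [-2.0, -5.4, 2.1]
gripper_width: 0.167
```

{"method": "send_rows", "body": {
  "plan": [
    [[0,0,0,0,0,0.3,1],[0,0,0,0,0,0.8,1],[0,0,0,0,0,1.5,1],[0,0,0,0,0,2.3,1],[0,0,0,0,0,3,1],[0,0,0,0,0,3,1],[0,0,0,0,0,3,1]]
  ]
}}

```text
t: 18.02
ee_pos: [524.7, 107.2, 98.4]
eef_rot: [-1.31, -1.036, 1.036]
contact_force: [-1.1, -0.4, -6.4]
gripper_width: 0.167
```

Run:
```python
from h import *
s=sensors.sense(); print(s['ee_pos'],s['contact_force'],s['wrist_torque'],s['gripper_width'])
a=snap('side','s6.png')
c=cv2.resize(a[170:290,235:355,::-1],None,fx=4.5,fy=4.5,interpolation=2); cv2.imwrite('pics/s6c.png',c)
# level prediction of rim corners
C=s['ee_pos'];y=np.radians(-13.4);c,n=np.cos(y),np.sin(y)
for x,w in[(120,-85),(-120,-85),(120,85),(-120,85)]:
  print(x,w,((pix('side',[C[0]+c*x-n*w,C[1]+n*x+c*w,C[2]-22.5])[0]-[235,170]+.4)*4.5).round())
```

```text
[524.71665965 107.16582276  98.37378579] [-1.09782512 -0.35485112 -6.41754131] [ 0.05286    -0.14325525 -0.01066295] 0.16733496965553155
120 -85 [138. 133.]
-120 -85 [459. 223.]
120 85 [ 40. 308.]
-120 85 [383. 414.]
```

View pics/s6c.png

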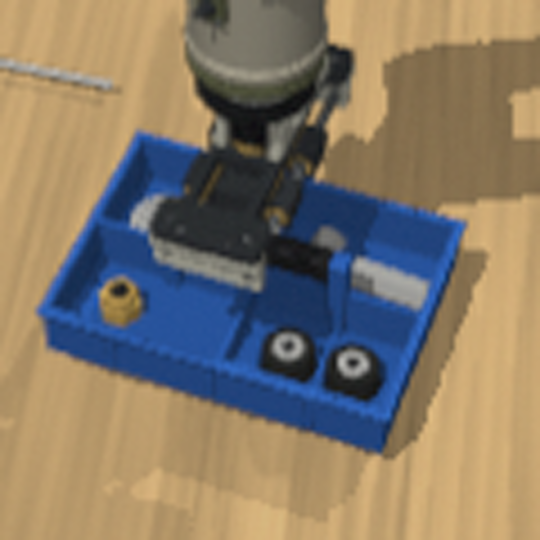

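The caddy hangs level: its rim corners at (140,133), (462,223), (42,312) and (383,420) match the level prediction, and its weight is about 6.4 N. I'll lift to 15 cm.

{"method": "send_rows", "body": {
  "plan": [
    [[0,0,0,0,0,0.6,1],[0,0,0,0,0,2,1],[0,0,0,0,0,4,1],[0,0,0,0,0,6,1],[0,0,0,0,0,8,1],[0,0,0,0,0,10,1],[0,0,0,0,0,11.4,1],[0,0,0,0,0,12,1],[0,0,0,0,0,12,1],[0,0,0,0,0,12,1]]
  ]
}}

```text
t: 19.32
ee_pos: [524.3, 107.1, 217.4]
eef_rot: [-1.309, -1.035, 1.037]
contact_force: [-0.4, 0.7, -7.0]
gripper_width: 0.169
```

{"method": "send_rows", "body": {
  "plan": [
    [[0,0,0,0,0,0,1],[0,0,0,0,0,0,1],[0,0,0,0,0,0,1],[0,0,0,0,0,0,1],[0,0,0,0,0,0,1],[0,0,0,0,0,0,1],[0,0,0,0,0,0,1],[0,0,0,0,0,0,1]]
  ]
}}

```text
t: 20.32
ee_pos: [524.8, 107.2, 218.4]
eef_rot: [-1.31, -1.036, 1.036]
contact_force: [0.2, -0.4, -6.4]
gripper_width: 0.166
```

Run:
```python
from h import *
s=sensors.sense(); print(s['ee_pos'],s['contact_force'],s['wrist_torque'],s['gripper_width'],abs(s['joint_velocities']).max())
a=snap('side','s7.png')
c=cv2.resize(a[150:290,225:365,::-1],None,fx=4,fy=4,interpolation=2); cv2.imwrite('pics/s7c.png',c)
C=s['ee_pos'];y=np.radians(-13.4);c,n=np.cos(y),np.sin(y)
for x,w in[(120,-85),(-120,-85),(120,85),(-120,85)]:
  print(x,w,((pix('side',[C[0]+c*x-n*w,C[1]+n*x+c*w,C[2]-22.5])[0]-[225,150]+.4)*4).round())
```

```text
[524.76833281 107.1561607  218.44006326] [ 0.20530599 -0.37627208 -6.41807001] [ 0.09723228 -0.17655065 -0.03558039] 0.16629825576461463 0.0021035088533910003
120 -85 [157.  91.]
-120 -85 [461. 171.]
120 85 [ 62. 248.]
-120 85 [390. 345.]
```

View pics/s7c.png

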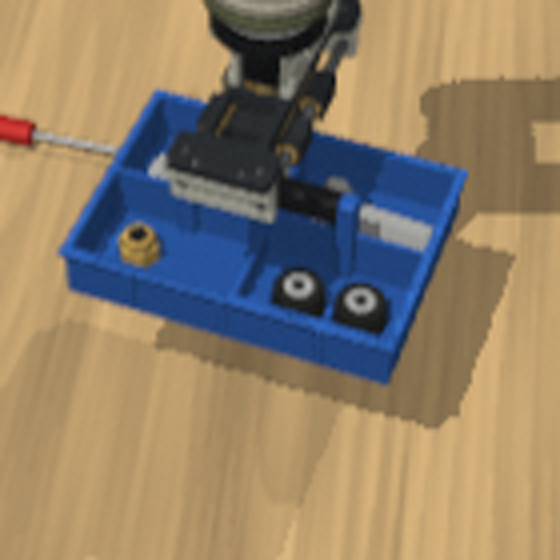

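The caddy is held about 150 mm up. Its rim corners at (158,92), (465,172), (63,252) and (390,348) match level within 1–4 crop pixels. All the parts are inside and the arm is still, so I'm handing in.

```bash
python3 -c "
from station import r; print(r.sign_off())"
```

```text
the job is handed in; nothing more can be done
None
```

The foot and the spacer are each in their twin's compartment. The caddy is held by its handle, level, about 15 cm above the bench, and the job is handed in at about 20 s of the 72 s.

- **Placing:** The foot was set down beside its twin. The spacer was let go with its underside an estimated 17 mm above the caddy floor, because the twin spacer lay lengthwise and left no room for the fingers. It came to rest across the inner part of its compartment. My check put it about 34 mm from the caddy's centre along its length, clear of the low wall.
- **Holding:** I gripped the handle at 60 N, lifted 3 cm to check it hung level, then lifted to the final height. At the last check the grasp point was at 218 mm, so the underside is about 150 mm up. The hanging weight was steady at about 6.4 N and the joints were still. The rim matched a level caddy within about 1 camera pixel.
- **Parts and bystanders:** The last side picture shows both feet, both spacers (the loose one only partly), the nut and an edge of the screen in the caddy. I did not touch the screwdriver, plug or lamp, but I did not measure them again at the end.
- **Disagreements:** The two cameras differed by 2–8 mm in places, so I used in-between positions. One twin spacer lay along the caddy, not across it as described. No check failed.

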